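Slide the funnel plate out over the beaker and hold it there

TASK

The aluminium plate carrying a white filter funnel lies on the grey-and-white riser, too far back. Keeping it flat on the riser, slide it outward until its red line lies along the riser's outer edge, square to it, with the funnel's spout above the middle of the beaker. That far out the plate tips if let go, so finish still holding it level with the fingers; do not tip it, lift it off or let it touch the beaker, and leave the other things standing around alone.

Things in the scene. Friction and masses are not known exactly. Their poses are not given: they have to be found in the camera images.
- riser: fixed bench riser, white top 120 (its x) x 110 (its y) mm on grey side cheeks, 115 mm high; origin at the centre of its underside on the bench. Its +x points outward, to the beaker; its outer edge is the straight top edge at +60 mm along x, 110 mm long along y. The plate drags on its top: sliding it can take up to 15 N, so a compliant arm may fall some mm short.
- riser_edge (a point): middle of the riser's outer top edge, 115 mm above the bench; axes as the riser's (x outward, z up)
- plate: loose aluminium plate, 240 (x) x 80 (y) x 8 mm, 0.35 to 0.7 kg, lying on the riser's top; origin at the centre of its underside. Its +x points outward to the end with the funnel (white ceramic, 68 mm wide, rising 44 mm above the plate). A 4 mm wide red line runs across its top and sides at x = -25 mm. Its centre of mass, funnel included, lies near x = +14 mm, so it tips by itself once that passes the riser's edge. It may start askew and off to one side.
- mark (a point): middle of the red line, at the plate's underside (plate x = -25 mm, y = 0, z = 0); axes as the plate's
- handle (a point): middle of the black grip fin that stands on the plate near its back end (plate x = -90 mm, y = 0, 28 mm above the underside). The fin is 12 mm thick along the plate's x, 64 mm wide along its y and reaches from the plate's top to 48 mm above the plate's underside; all above the plate round it is free. A 4 mm high foot, 26 mm by 70 mm, surrounds its base. Axes as the plate's.
- spout (a point): lower end of the funnel's spout, 14 mm across, on the funnel's axis 105 mm outward of the red line (plate x = +80 mm, y = 0) and 15 mm below the plate's underside
- beaker: clear 250 ml glass beaker, 68 mm across, 85 mm high, standing loose on the bench 105 mm outward of the riser's edge and up to 15 mm to either side of its middle line; origin at the centre of its underside
- bottle_orange: bystander: small clear bottle with an orange cap, 70 mm across, 128 mm high; origin at the centre of its underside
- flask: bystander: small clear conical flask, 67 mm across, 112 mm high; origin at the centre of its underside
- tube_blue: bystander: lying white tube with a blue cap, 114 mm long, 35 mm across; origin under its middle
- stopper: bystander: yellow stopper, 37 mm across, 30 mm high; origin at the centre of its underside
Mind the look-alikes: they are no part of the job. What is shaped like the beaker but brown is not meant.

How it is judged:
At the end, for the whole second after the job is handed in: The red line is within 6 mm of the riser's outer edge and square to it within 0.1 rad, the spout within 14 mm (horizontally) of the beaker's axis, the plate level within 0.06 rad and lying on the riser (at most 5 mm above it), still, and held by the fingers; the beaker stands where it stood (x of mark in the frame of riser_edge between -0.006 and 0.006 m and z of mark in the frame of riser_edge between -0.004 and 0.005 m and angle between the x axis of plate and the x axis of riser, either way round below 0.1 rad and horizontal distance between spout and beaker below 0.014 m and angle between plate's own z axis and vertical below 0.06 rad and contact force between the fingers and plate above 0.5 N and linear speed of plate below 0.02 m/s and angle between beaker's own z axis and vertical below 0.1 rad and distance of beaker from where it was at the start of the episode below 0.015 m); the arm keeps its last pose, push and grip.
It fails at once if the plate tips by more than 0.2 rad (angle between plate's own z axis and vertical above 0.2 rad).
It fails at once if the plate is lifted more than 20 mm off the riser (z of mark in the frame of riser_edge above 0.02 m).
It fails at once if the plate or its funnel touches the beaker (contact force between plate and beaker above 0.5 N).
It fails at once if a bystander is moved (distance of any of bottle_orange, flask, tube_blue, stopper from where it was at the start of the episode above 0.03 m).
It also fails if it takes over 35 s, if anything falls off the work surface, if the arm or the gripper's body presses on something with over 40 N, if the wrist force passes 120 N, or if a joint passes its speed limit or range.

ROBOT

A 7-joint arm with a two-finger parallel gripper is mounted at the origin on a cart in front of the work surface, level with it; the furniture and walls round the work are solid. World frame = base frame: x ahead of the robot, y to its left, z up, the work surface at z = 0. Lengths are in m, angles in rad, forces in N, time in s.
With the tool pointing down it reaches from about 0.425 to 1.025 m from the base axis. Payload 3.6 kg.
Tool frame: the origin (TCP) lies on the centre line of the jaws, within the pads' length; the fingertips stand 17 mm ahead of it and the grasp point (between the pads) lies 2 mm behind it; z points along the fingers, x is the direction in which the jaws open and shut, and the axes are right-handed (so a half turn about z gives the same grasp; the last joint's range is limited). The gripper opens to 85 mm and grips with 20 to 120 N. Pads are 22 mm wide; open, the fingers measure 114 mm over their backs; the gripper's body (76 mm by 85 mm) begins 54 mm behind the grasp point. The pads swing forward as they close: fully open they stand 13 mm farther back than shut.
Start: joints at [-1.226, 0.591, 0.048, 1.609, -0.033, 0.943, -0.034], TCP at [0.308, 0.656, 0.248] pointing down, gripper open.
Joint ranges: [-2.69, 2.69], [-0.47, 2.24], [-1.27, 1.36], [0.19, 2.51], [-1.53, 4.68], [0.08, 2.07], [-3.09, 3.09]. Speed limits (rad/s): [2.57, 2.57, 3.14, 3.14, 3.14, 3.14, 3.14].

INTERFACE

Orientations are given as [roll, pitch, yaw] about the fixed x, y, z axes, in that order (R = Rz(yaw) Ry(pitch) Rx(roll)).
In Python, from rig import observe, camera, camera_info, robot gives the robot as it stands.
- The arm moves only by the shell command python3 -m crank 'ROWS' [FORCE]. ROWS is JSON, a list that holds one entry, the list of rows, each a list of 7 numbers: the closure, from -1 (fully open) to 1 (shut), so that 0 is half open, then the shift along the tool's x, y, z in cm, then the turn, a rotation vector about the tool's x, y, z in rad. In form: [[[gripper, dx, dy, dz, ax, ay, az], ...]]. A call has 1 to 20 rows; each row is the pose to reach, as a shift and turn from the pose commanded when the call began, along the tool's axes at that moment; what a row does not reach only later rows make up. A row lasts 1/10 s, in which the tool goes at most 50 mm and 8.59 degrees, less where a joint would pass 70% of its speed; a pose out of reach is approached as far as the arm can. A call with a gripper value outside its range is refused whole. The fingers move at their own pace and stop on an object; FORCE is the grip in N (left out, the last holds). Time passes only in rows, so rows that repeat a pose let the fingers close. It gives the time, the measured TCP pose, the force and the opening at its end, in the units of the state.
- observe(): the state, without advancing time (a new reading comes with each control period).
- camera(name): name is "side" or "top"; returns (picture, depth): 480x640x3 uint8, blue, green, red; 480x640 float32, m along the optical axis (not along the pixel's ray), 0 where there is no reading.
- camera_info(name): a dict with "fx", "fy", "cx", "cy" (pixels), "distortion" ([k1, k2, p1, p2, k3] as OpenCV has them; the pictures are not rectified), "world_to_cam" (4x4, takes a point from world to camera coordinates). Camera axes: x right, y down, z forward; pixel columns grow to the right and rows downward; lengths in m; the calibration is good to about 2 mm. A picture is of the moment at which its call begins. camera_info takes no time and is no camera call.
- robot.finish_job(): hands the job in, once; it reports no verdict.
The state is a dict: "t": time; "joint_positions": joint angles; "dq": joint speeds; "effort": joint torques, N m; "tcp_pos": TCP position; "orientation": TCP orientation; "contact_force": force on the tool from outside, world axes, zero at the start; "torque": the same for the moment, N m; "gripper_width": finger opening in m.
Only numpy, scipy, OpenCV 4.12 (cv2) and the standard library are available. Lean on these libraries where they do the work, as an engineer would, in place of code of your own. Each camera call takes 0.05 s, during which the arm holds its last target.

## Working session

There is one attempt and no reset: what is moved stays moved. The work goes in short steps, Python scripts to look and compute and a shell command to move; the robot and the scene stay as the last step left them, time stands still between calls to the robot, and variables do not carry over. Pictures are saved under pics/ and viewed, and the job is handed in when it is done.

```bash
ls; mkdir -p pics; python3 - <<'E'
from rig import observe,camera,camera_info
import cv2,numpy as np
print(observe())
for n in("side","top"):
    p,d=camera(n); cv2.imwrite(f"pics/{n}0.png",p); np.save(f"pics/{n}0.npy",d); print(n,camera_info(n))
E
```

```text
pics
{'t': 0.0, 'joint_positions': array([-1.22555327,  0.5921115 ,  0.04828125,  1.60983917, -0.03332674,
        0.94270659, -0.03370348]), 'dq': array([ 0.000797  , -0.00044762,  0.00123027,  0.00111036,  0.00142144,
       -0.00252178, -0.00034662]), 'effort': array([ 1.73307935e-04, -5.48693526e+01,  1.54716399e+00, -1.98129165e+01,
        9.49602487e-03,  8.77648999e-03, -1.33503909e-05]), 'tcp_pos': array([0.30761811, 0.65562045, 0.2471396 ]), 'orientation': array([3.14149759e+00, 2.25796180e-03, 1.13212947e+00]), 'contact_force': array([0.24174987, 0.44514965, 0.28096546]), 'torque': array([-0.01168194,  0.04018291,  0.00997961]), 'gripper_width': 0.08529705944284167}
side {'fx': 500.04011732179725, 'fy': 500.04011732179725, 'cx': 315.82094434690566, 'cy': 238.88899654858258, 'distortion': array([0.0084378, 0.       , 0.       , 0.       , 0.       ]), 'world_to_cam': array([[ 0.99625531, -0.08638868,  0.0035148 , -0.49209982],
       [-0.07093693, -0.83995116, -0.53800557,  0.29144892],
       [ 0.04942986,  0.53574158, -0.84293395,  1.10718967],
       [ 0.        ,  0.        ,  0.        ,  1.        ]])}
top {'fx': 554.7019240921579, 'fy': 554.7019240921579, 'cx': 312.69763144057225, 'cy': 249.53872749561754, 'distortion': array([0.05734936, 0.        , 0.        , 0.        , 0.        ]), 'world_to_cam': array([[ 0.02790324, -0.99933186,  0.0236059 ,  0.16903154],
       [-0.99270948, -0.03047299, -0.11661594,  0.51878322],
       [ 0.11725736, -0.02017984, -0.99289651,  1.27766493],
       [ 0.        ,  0.        ,  0.        ,  1.        ]])}
```

View pics/side0.png

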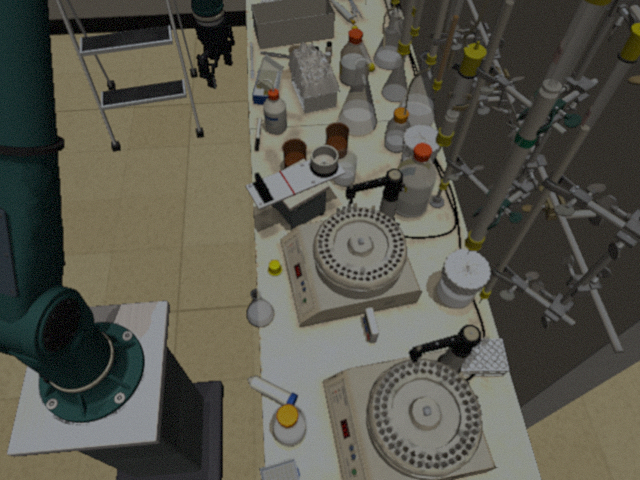

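View pics/top0.png

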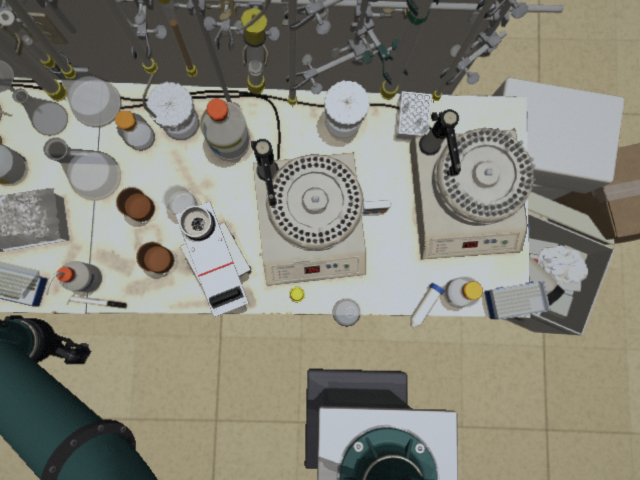

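The top view shows the funnel at about (197,222), the red line at (214,268), the fin at (227,297), and the clear beaker at (180,202) with brown look-alikes beside it. I'll zoom in on these.

```bash
python3 - <<'E'
import cv2
p=cv2.imread("pics/top0.png")[175:325,140:290]; cv2.imwrite("pics/topz.png",cv2.resize(p,(600,600),interpolation=cv2.INTER_CUBIC))
p=cv2.imread("pics/side0.png")[110:245,230:410]; cv2.imwrite("pics/sidez.png",cv2.resize(p,(800,600),interpolation=cv2.INTER_CUBIC))
E
```

```text
(no output)
```

View pics/topz.png

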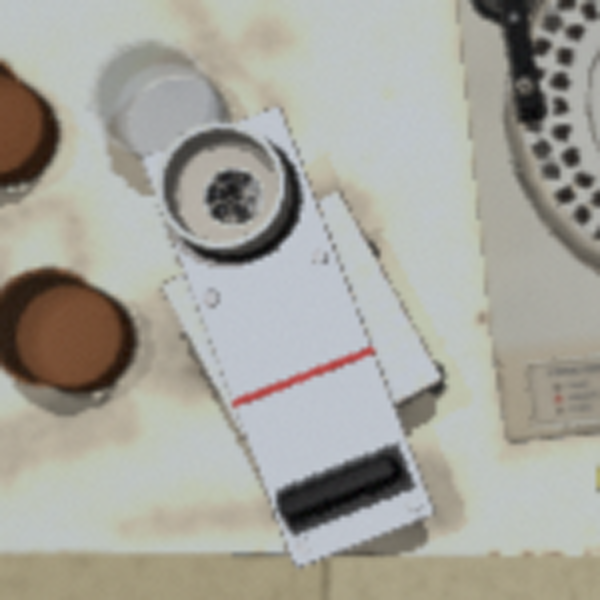

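View pics/sidez.png

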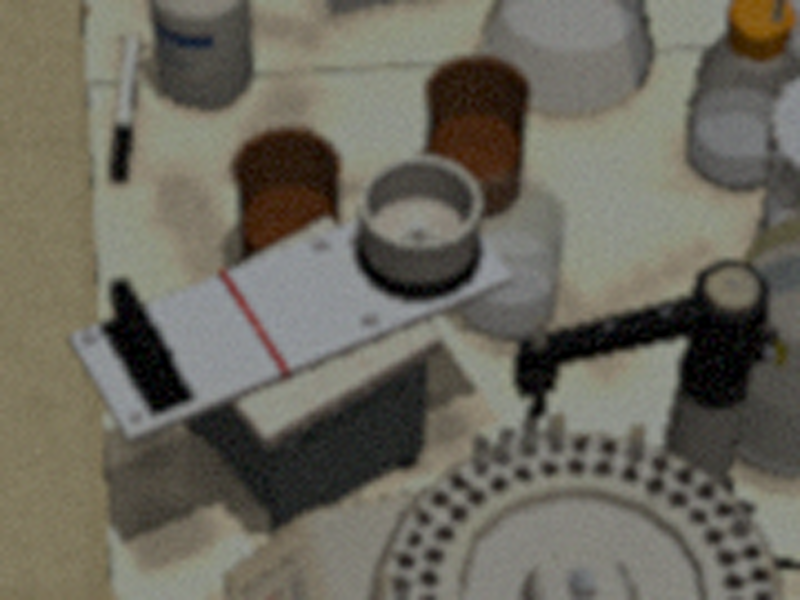

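```bash
cat > h.py <<'E'
import numpy as np,cv2
from rig import camera_info
def ray(name,px,z):
    c=camera_info(name);K=np.array([[c['fx'],0,c['cx']],[0,c['fy'],c['cy']],[0,0,1]])
    u=cv2.undistortPoints(np.array(px,float).reshape(-1,1,2),K,c['distortion']).reshape(-1,2)
    T=np.array(c['world_to_cam']);R=T[:3,:3];o=-R.T@T[:3,3]
    d=np.c_[u,np.ones(len(u))]@R
    return o+d*((z-o[2])/d[:,2])[:,None]
def proj(name,P):
    c=camera_info(name);K=np.array([[c['fx'],0,c['cx']],[0,c['fy'],c['cy']],[0,0,1]])
    T=np.array(c['world_to_cam']);return cv2.projectPoints(np.array(P,float),cv2.Rodrigues(T[:3,:3])[0],T[:3,3],K,c['distortion'])[0].reshape(-1,2)
zt=lambda a:np.array(a)/4+[140,175]-0.375
zs=lambda a:np.array(a)*[180/800,135/600]+[230,110]-0.375
E
python3 - <<'E'
from h import *
np.set_printoptions(precision=4,suppress=True)
r=ray('top',zt([(165,282),(335,193),(440,380)]),.115);print('riser',r)
p=ray('top',zt([(278,108),(145,158),(300,565),(430,518)]),.123);print('plate',p)
m=ray('top',zt([(235,403),(374,352)]),.123);print('line',m)
print('fin top',ray('top',zt([(285,508),(290,520),(395,462),(400,475)]),.048+.115))
print('rim',ray('top',zt([(150,90)]),.085),'base',ray('top',zt([(175,118)]),.003))
s=ray('side',zs([(270,443),(445,337)]),.115);print('riser side',s)
print('plate side',ray('side',zs([(68,338),(128,437),(512,270)]),.123))
print('line side',ray('side',zs([(222,271),(288,374)]),.123))
print('b rim/base side')
E
```

```text
riser [[0.5042 0.4735 0.115 ]
 [0.5563 0.3838 0.115 ]
 [0.4551 0.3222 0.115 ]]
plate [[0.6011 0.4158 0.123 ]
 [0.5709 0.4862 0.123 ]
 [0.3532 0.3917 0.123 ]
 [0.3801 0.3237 0.123 ]]
line [[0.4388 0.4308 0.123 ]
 [0.4686 0.3577 0.123 ]]
fin top [[0.3826 0.3949 0.163 ]
 [0.3764 0.392  0.163 ]
 [0.4079 0.3393 0.163 ]
 [0.4012 0.3364 0.163 ]]
rim [[0.6165 0.4942 0.085 ]] base [[0.6169 0.4973 0.003 ]]
riser side [[0.4597 0.3193 0.115 ]
 [0.5616 0.3841 0.115 ]]
plate side [[0.3524 0.3945 0.123 ]
 [0.3838 0.3239 0.123 ]
 [0.6035 0.4227 0.123 ]]
line side [[0.4397 0.4357 0.123 ]
 [0.4723 0.3593 0.123 ]]
b rim/base side
```

```bash
cat > fit.py <<'E'
from h import *
from scipy.optimize import least_squares
np.set_printoptions(precision=4,suppress=True)
def W(q,P):
    P=np.array(P,float);c,s=np.cos(q[2]),np.sin(q[2])
    return np.c_[q[0]+c*P[:,0]-s*P[:,1],q[1]+s*P[:,0]+c*P[:,1],P[:,2]]
def fit(q0,obs):
    f=lambda q:np.concatenate([(proj(n,W(q,P))-px).ravel() for n,P,px in obs])
    r=least_squares(f,q0,loss='soft_l1');return r.x,f(r.x)
E
cat > a.py <<'E'
from fit import *
z=.115
ro=[('top',[(.06,.055,z),(.06,-.055,z),(-.06,-.055,z)],zt([(165,282),(335,193),(440,380)])),
    ('side',[(-.06,-.055,z),(.06,-.055,z)],zs([(270,443),(445,337)]))]
rq,e=fit([.48,.4,.53],ro);print('riser',rq,np.degrees(rq[2]),e)
z=.123
po=[('top',[(.12,-.04,z),(.12,.04,z),(-.12,.04,z),(-.12,-.04,z),(-.025,.04,z),(-.025,-.04,z)],zt([(278,108),(145,158),(300,565),(430,518),(235,403),(374,352)])),
    ('side',[(-.12,.04,z),(-.12,-.04,z),(.12,-.04,z),(-.025,.04,z),(-.025,-.04,z)],zs([(68,338),(128,437),(512,270),(222,271),(288,374)]))]
pq,e=fit([.48,.4,.4],po);print('plate',pq,np.degrees(pq[2]),e)
edge=W(rq,[(.06,0,.115)])[0];mk=W(pq,[(-.025,0,.115)])[0]
R=lambda v:np.array([np.cos(rq[2])*v[0]+np.sin(rq[2])*v[1],-np.sin(rq[2])*v[0]+np.cos(rq[2])*v[1]])
print('edge',edge,'mark in edge frame',R(mk-edge))
bk=np.array([.617,.496]);print('beaker in edge frame',R(bk-edge[:2]))
t=np.linspace(0,2*np.pi,60)
for n in('top','side'):
    im=cv2.imread(f'pics/{n}0.png')
    x0,y0,x1,y1=(140,175,290,325) if n=='top' else (230,110,410,245)
    S=4
    big=cv2.resize(im[y0:y1,x0:x1],None,fx=S,fy=S,interpolation=cv2.INTER_CUBIC)
    def pl(P,c,cl=True):
        px=((proj(n,P)-[x0,y0]+.375)*S).astype(int);cv2.polylines(big,[px],cl,c,1)
    a,b=.06,.055
    pl(W(rq,[(a,b,.115),(a,-b,.115),(-a,-b,.115),(-a,b,.115)]),(0,160,0))
    pl(W(pq,[(.12,.04,z),(.12,-.04,z),(-.12,-.04,z),(-.12,.04,z)]),(255,0,0))
    for hy in(0,.085):
        B=edge[:2]+np.array([[np.cos(rq[2]),-np.sin(rq[2])],[np.sin(rq[2]),np.cos(rq[2])]])@[.105,R(bk-edge[:2])[1]]
        pl(np.c_[B[0]+.034*np.cos(t),B[1]+.034*np.sin(t),0*t+hy],(255,0,255))
    pl(W(pq,[(-.096,-.032,.163),(-.096,.032,.163),(-.084,.032,.163),(-.084,-.032,.163)]),(0,255,255))
    cv2.imwrite(f'pics/{n}_ov.png',big)
E
python3 a.py
```

```text
riser [0.4802 0.399  0.54  ] 30.94226963806061 [-1.6735  0.3491  0.5879 -1.5979  0.576  -0.862  -1.1747 -0.4871 -0.6239
  0.4955]
plate [0.4773 0.4052 0.4051] 23.211244507380037 [ 0.0793 -1.0216 -1.3906 -0.4544 -1.4252  0.9089  1.2325 -1.2431 -0.6132
  0.1134 -0.3987 -0.6941 -0.4705 -0.013  -0.4107  0.9535  0.2658  2.1323
 -0.4007  1.1169 -0.8899  0.2855]
edge [0.5316 0.4299 0.115 ] mark in edge frame [-0.0841  0.0101]
beaker in edge frame [0.1072 0.0128]
```

```bash
ls pics
```

```text
side0.npy
side0.png
side_ov.png
sidez.png
top0.npy
top0.png
top_ov.png
topz.png
```

View pics/top_ov.png

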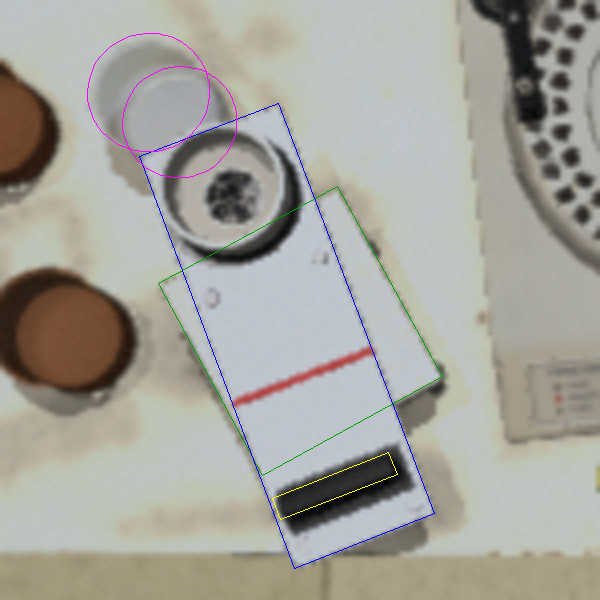

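View pics/side_ov.png

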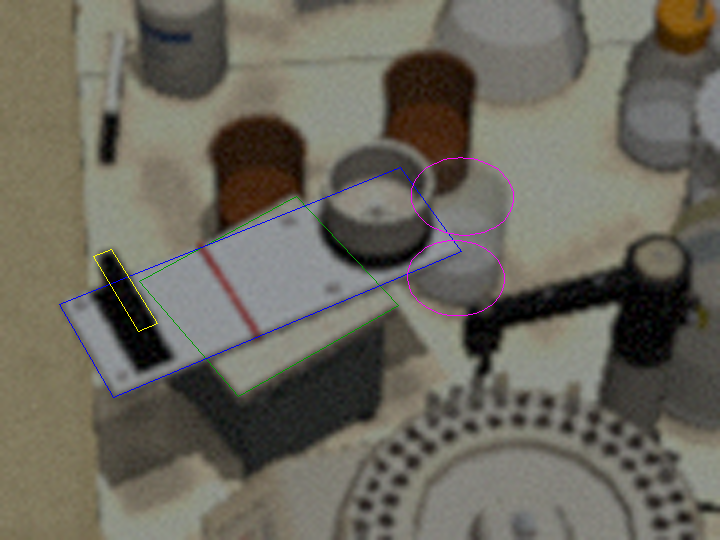

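```bash
python3 - <<'E'
import cv2,numpy as np
for n,(x0,y0,x1,y1) in dict(top=(150,175,210,225),side=(320,135,370,195)).items():
    g=cv2.imread(f'pics/{n}0.png')[y0:y1,x0:x1]
    g=cv2.resize(g,None,fx=9,fy=9,interpolation=cv2.INTER_CUBIC)
    g=cv2.createCLAHE(4,(2,2)).apply(cv2.cvtColor(g,cv2.COLOR_BGR2GRAY))
    cv2.imwrite(f'pics/{n}_bk.png',g)
E
```

```text
(no output)
```

View pics/top_bk.png

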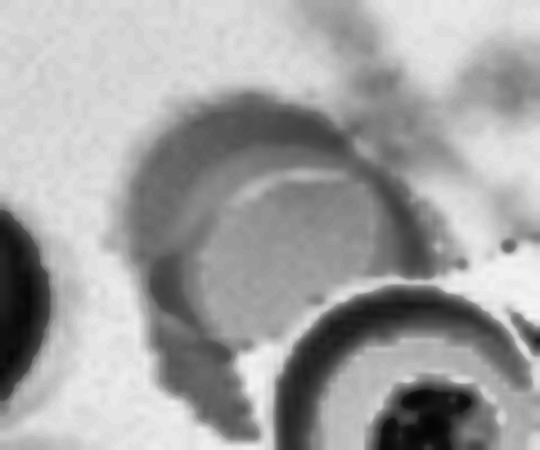

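View pics/side_bk.png

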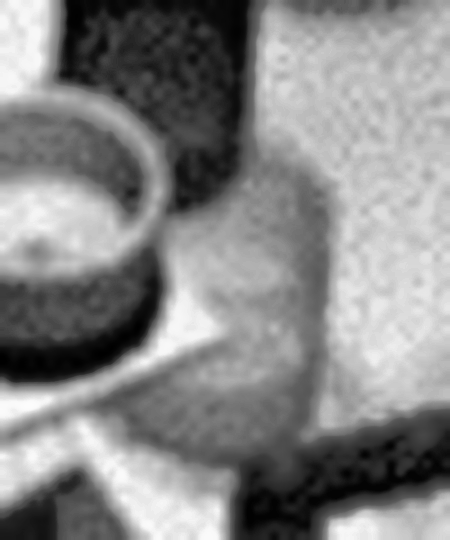

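```bash
python3 - <<'E'
from fit import *
rq=[.4802,.399,.54]
t=np.linspace(0,2*np.pi,90)
def ex(n,q,z):
    p=proj(n,np.c_[q[0]+q[2]*np.cos(t),q[1]+q[2]*np.sin(t),0*t+z]);return p.min(0),p.max(0)
T=lambda x,y:(x/9+150-.44,y/9+175-.44); S=lambda x,y:(x/9+320-.44,y/9+135-.44)
def f(q):
    a=ex('top',q,.085);b=ex('top',q,.0);c=ex('side',q,.085);d=ex('side',q,0.)
    return [a[0][0]-T(128,0)[0],a[0][1]-T(0,93)[1],b[1][0]-T(435,0)[0],c[1][0]-S(330,0)[0],d[1][0]-S(318,0)[0],d[1][1]-S(0,465)[1]]
for r in (None,.031,.034):
    g=f if r is None else (lambda q:f([q[0],q[1],r]))
    s=least_squares(g,[.617,.496,.032] if r is None else [.617,.496]);q=s.x;v=q[:2]-np.array(rq[:2]);c,sn=np.cos(.54),np.sin(.54)
    print(q,s.fun,'edge frame',c*v[0]+sn*v[1]-.06,-sn*v[0]+c*v[1])
E
```

```text
[0.6159 0.4944 0.0293] [ 0.0612 -0.2515 -0.8087  0.3269 -0.5322  1.1418] edge frame 0.10545319061448552 0.012101101594005959
[0.6142 0.4946] [-0.8169 -0.2743 -0.1934  0.3424 -0.5177  1.6223] edge frame 0.10410988043546571 0.013083162341143456
[0.6113 0.4949] [-2.3643 -0.3151  0.89    0.3701 -0.4915  2.4697] edge frame 0.1017463328016241 0.014811936448377305
```

```bash
cat > go.py <<'E'
import sys
from fit import *
from rig import observe
from scipy.spatial.transform import Rotation as Ro
def need(pos,yaw):
    o=observe();R=Ro.from_euler('xyz',o['orientation']);Rt=Ro.from_euler('xyz',[np.pi,0,yaw])
    print('t',o['t'],'tcp',o['tcp_pos'],'rpy',o['orientation'],'F',o['contact_force'],'w',o['gripper_width'],'q',o['joint_positions'])
    print('shift cm',R.inv().apply(np.array(pos)-o['tcp_pos'])*100,'turn',(R.inv()*Rt).as_rotvec())
if __name__=='__main__':
    a=[float(v) for v in sys.argv[1:]];need(a[:3],a[3])
E
python3 go.py .3946 .3697 .248 .405; python3 go.py .3946 .3697 .150 .405
```

```text
t 0.1 tcp [0.3077 0.6557 0.2472] rpy [3.1415 0.0021 1.1322] F [0.8079 0.1116 0.1849] w 0.08527139766931666 q [-1.2255  0.592   0.0483  1.6097 -0.0333  0.9427 -0.0337]
shift cm [-22.198   20.0156  -0.028 ] turn [0.0008 0.002  0.7272]
t 0.1 tcp [0.3077 0.6557 0.2472] rpy [3.1415 0.0021 1.1322] F [0.8079 0.1116 0.1849] w 0.08527139766931666 q [-1.2255  0.592   0.0483  1.6097 -0.0333  0.9427 -0.0337]
shift cm [-22.1776  20.0147   9.772 ] turn [0.0008 0.002  0.7272]
```

```bash
python3 -m crank '[[[-1,-2.5,2.2,0,0,0,0.08],[-1,-5,4.5,0,0,0,0.16],[-1,-7.5,6.7,0,0,0,0.24],[-1,-10,9,0,0,0,0.33],[-1,-12.5,11.2,0,0,0,0.41],[-1,-15,13.5,0,0,0,0.49],[-1,-17.5,15.8,0,0,0,0.57],[-1,-20,18,0,0,0,0.65],[-1,-22.2,20,0,0,0,0.727],[-1,-22.2,20,0,0,0,0.727],[-1,-22.2,20,0,0,0,0.727],[-1,-22.2,20,0,0,0,0.727],[-1,-22.2,20,0,0,0,0.727]]]' 40; python3 go.py .3946 .3697 .150 .405
python3 - <<'E'
from rig import camera
import cv2
p,d=camera("top"); cv2.imwrite("pics/top1.png",cv2.resize(p[150:350,130:330],(600,600)))
p,d=camera("side"); cv2.imwrite("pics/side1.png",cv2.resize(p[90:270,210:410],(666,600)))
E
```

```text
t: 1.4
tcp_pos: [0.3943, 0.3718, 0.2482]
orientation: [-3.141, -0.0, 0.407]
contact_force: [-0.1, -0.2, -0.4]
gripper_width: 0.0855
t 1.4 tcp [0.3943 0.3718 0.2482] rpy [-3.141  -0.0002  0.4073] F [-0.0733 -0.1855 -0.3527] w 0.08551237208435453 q [-1.0396  0.3709  0.2608  2.0311 -0.1375  0.7553 -0.2882]
shift cm [-0.0559  0.2109  9.8221] turn [-0.0006 -0.0002  0.0023]
```

View pics/top1.png

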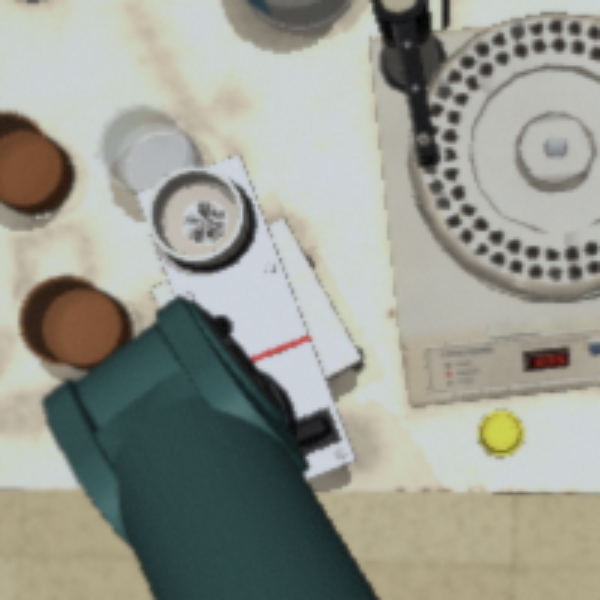

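View pics/side1.png

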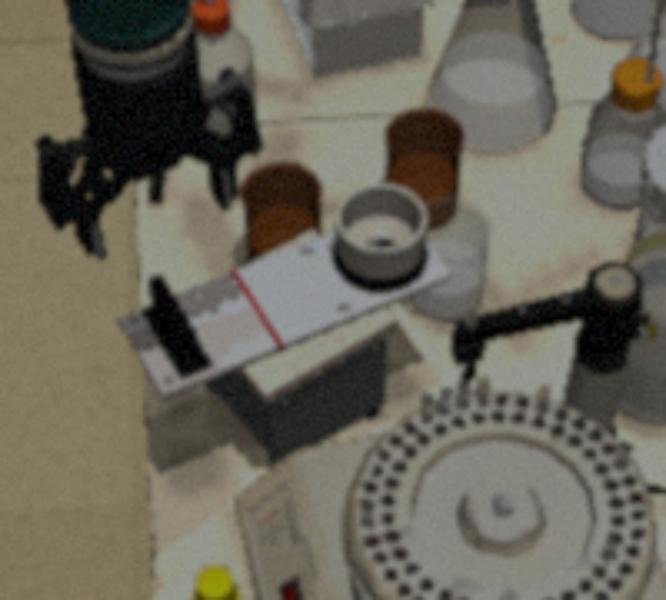

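The arm is over the fin. In the side view the jaws straddle its line and nothing else is close, so I'll descend and stop just above the foot.

```bash
python3 -m crank '[[[-1,0,0.2,2.5,0,0,0],[-1,0,0.2,5,0,0,0],[-1,0,0.2,7,0,0,0],[-1,0,0.2,8.5,0,0,0],[-1,0,0.2,9.3,0,0,0],[-1,0,0.2,9.7,0,0,0],[-1,0,0.2,9.7,0,0,0],[-1,0,0.2,9.7,0,0,0]]]' 40; python3 go.py .3946 .3697 .150 .405
python3 - <<'E'
from rig import camera
import cv2
p,d=camera("side"); cv2.imwrite("pics/side2.png",cv2.resize(p[120:240,220:380],(800,600)))
E
```

```text
t: 2.3
tcp_pos: [0.3959, 0.369, 0.1519]
orientation: [-3.141, -0.001, 0.405]
contact_force: [0.2, 0.5, 0.2]
gripper_width: 0.0857
t 2.3 tcp [0.3959 0.369  0.1519] rpy [-3.1411 -0.0011  0.4051] F [0.181  0.4759 0.2253] w 0.0857348879760887 q [-0.9893  0.5103  0.2103  2.1059 -0.1989  0.5423 -0.2292]
shift cm [-0.0932 -0.116   0.1901] turn [-0.0005 -0.0011  0.0001]
```

View pics/side2.png

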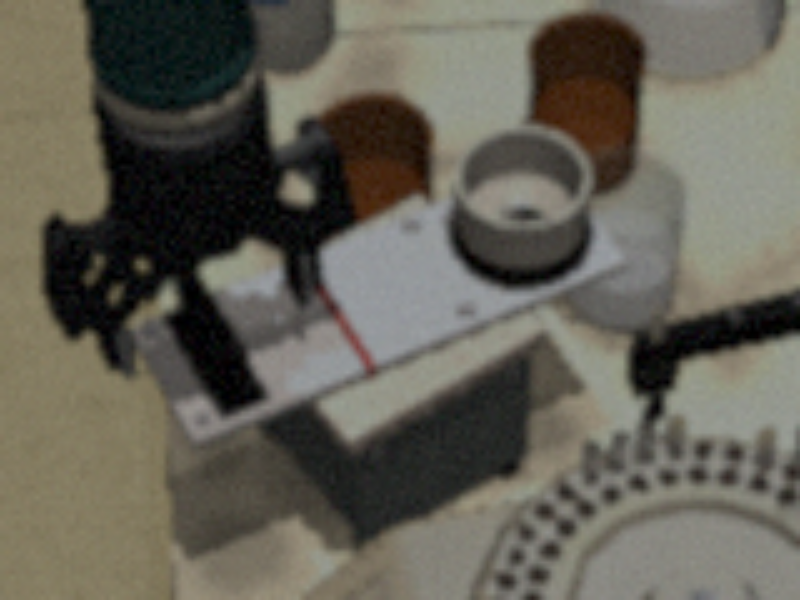

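The jaws straddle the fin (around pixel (215,350)) with the tips clear of the plate. Closing now.

```bash
python3 -m crank '[[[0,-0.1,-0.1,0.1,0,0,0],[0.3,-0.1,-0.1,0.1,0,0,0],[0.6,-0.1,-0.1,0.1,0,0,0],[1,-0.1,-0.1,0.1,0,0,0],[1,-0.1,-0.1,0.1,0,0,0],[1,-0.1,-0.1,0.1,0,0,0],[1,-0.1,-0.1,0.1,0,0,0],[1,-0.1,-0.1,0.1,0,0,0],[1,-0.1,-0.1,0.1,0,0,0],[1,-0.1,-0.1,0.1,0,0,0]]]' 80; python3 go.py .3946 .3697 .150 .405
python3 - <<'E'
from rig import camera
import cv2
p,d=camera("side"); cv2.imwrite("pics/side3r.png",p);cv2.imwrite("pics/side3.png",cv2.resize(p[120:240,220:380],(800,600)))
p,d=camera("top"); cv2.imwrite("pics/top3r.png",p); cv2.imwrite("pics/top3.png",cv2.resize(p[175:325,140:290],(600,600)))
E
```

```text
t: 3.35
tcp_pos: [0.3947, 0.3693, 0.1506]
orientation: [-3.141, -0.001, 0.405]
contact_force: [1.0, 0.4, 3.8]
gripper_width: 0.0105
t 3.35 tcp [0.3947 0.3693 0.1506] rpy [-3.1413 -0.001   0.4048] F [1.0309 0.3755 3.8475] w 0.010536325735718279 q [-0.9911  0.5117  0.2098  2.1081 -0.1997  0.539  -0.2308]
shift cm [ 0.0086 -0.0398  0.0601] turn [-0.0003 -0.001  -0.0002]
```

View pics/side3.png

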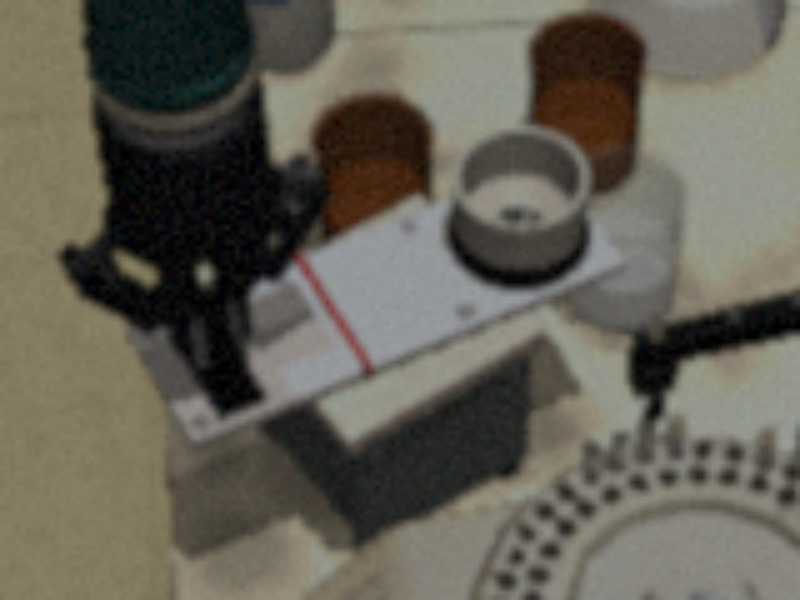

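View pics/top3.png

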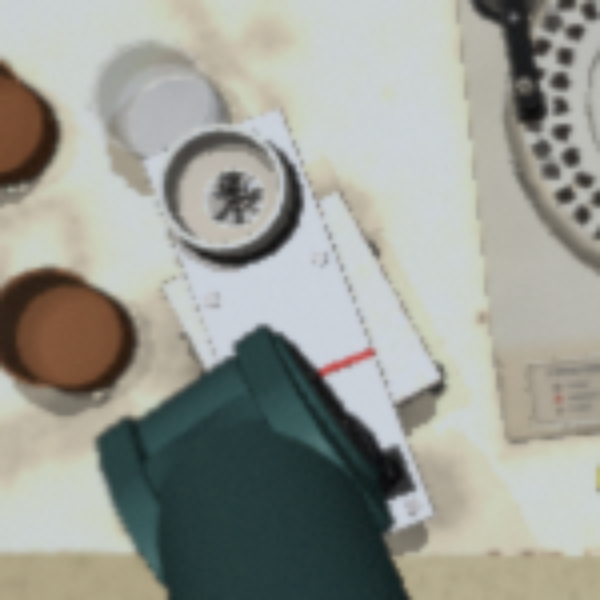

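```bash
python3 go.py .4695 .4071 .1500 .54;
```

```text
t 3.45 tcp [0.3947 0.3693 0.1506] rpy [-3.1413 -0.0011  0.4049] F [1.5567 0.5451 5.0287] w 0.011132831689163621 q [-0.9911  0.5117  0.2097  2.108  -0.1997  0.5389 -0.2308]
shift cm [ 8.3642 -0.5227  0.0714] turn [-0.0002 -0.0011 -0.1351]
```

```bash
python3 -m crank '[[[1,0.3,0,0,0,0,-0.005],[1,0.8,-0.05,0,0,0,-0.013],[1,1.3,-0.1,0,0,0,-0.021],[1,1.8,-0.1,0,0,0,-0.03],[1,2.3,-0.15,0,0,0,-0.038],[1,2.8,-0.2,0,0,0,-0.046],[1,3.3,-0.2,0,0,0,-0.054],[1,3.8,-0.25,0,0,0,-0.062],[1,4.3,-0.3,0,0,0,-0.07],[1,4.8,-0.3,0,0,0,-0.08],[1,5.2,-0.35,0,0,0,-0.086],[1,5.5,-0.35,0,0,0,-0.09],[1,5.5,-0.35,0,0,0,-0.09],[1,5.5,-0.35,0,0,0,-0.09]]]' 80; python3 go.py .4695 .4071 .1500 .54
python3 - <<'E'
from rig import camera
import cv2
p,d=camera("side"); cv2.imwrite("pics/side4r.png",p);cv2.imwrite("pics/side4.png",cv2.resize(p[120:240,220:380],(800,600)))
p,d=camera("top"); cv2.imwrite("pics/top4r.png",p); cv2.imwrite("pics/top4.png",cv2.resize(p[175:325,140:290],(600,600)))
E
```

```text
t: 4.85
tcp_pos: [0.4366, 0.3891, 0.1506]
orientation: [3.14, 0.017, 0.495]
contact_force: [-14.4, -10.3, 22.9]
gripper_width: 0.0112
t 4.85 tcp [0.4366 0.3891 0.1506] rpy [3.14   0.017  0.4948] F [-14.3957 -10.3273  22.8808] w 0.011240635788859362 q [-0.9353  0.5582  0.184   1.9986 -0.174   0.6165 -0.1399]
shift cm [ 3.7549 -0.0247  0.0003] turn [ 0.0012  0.017  -0.0451]
```

View pics/side4.png

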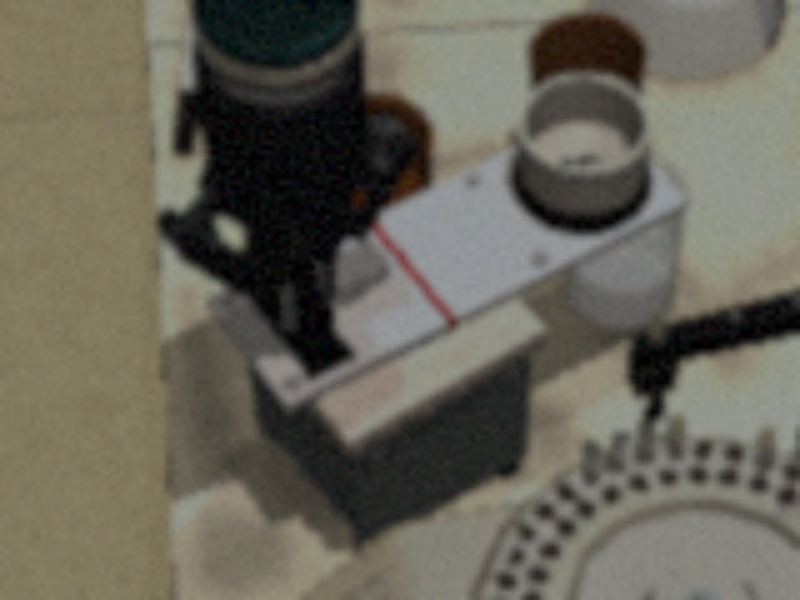

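View pics/top4.png

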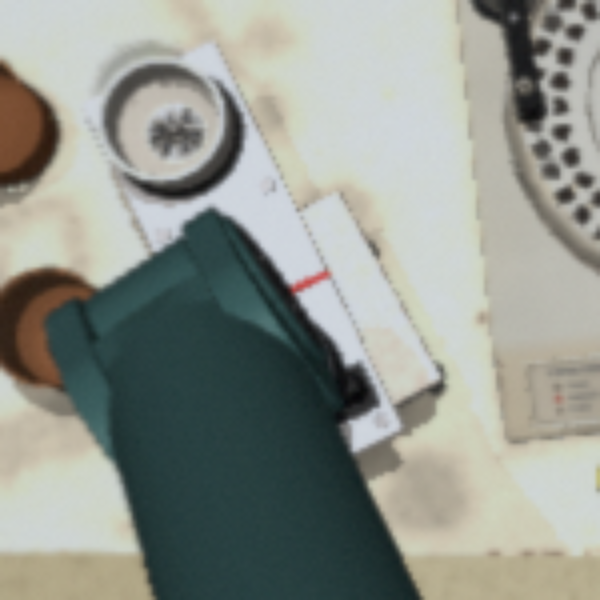

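The plate is sliding flat but lags about 9 mm behind the command, with 18 N of drag and 23 N of down push. I'll ease the down push slightly and carry on.

```bash
python3 -m crank '[[[1,0.3,0,-0.05,0,0,-0.004],[1,0.7,0,-0.1,0,0,-0.009],[1,1.1,0,-0.1,0,0,-0.014],[1,1.5,0,-0.1,0,0,-0.02],[1,1.9,0,-0.1,0,0,-0.025],[1,2.3,0,-0.1,0,0,-0.03],[1,2.6,0,-0.1,0,0,-0.035],[1,2.9,0,-0.1,0,0,-0.04],[1,3.2,0,-0.1,0,0,-0.045],[1,3.2,0,-0.1,0,0,-0.045],[1,3.2,0,-0.1,0,0,-0.045],[1,3.2,0,-0.1,0,0,-0.045]]]' 80; python3 go.py .4695 .4071 .1500 .54
python3 - <<'E'
from rig import camera
import cv2
p,d=camera("side"); cv2.imwrite("pics/side5r.png",p);cv2.imwrite("pics/side5.png",cv2.resize(p[110:245,230:410],(800,600),interpolation=cv2.INTER_CUBIC))
p,d=camera("top"); cv2.imwrite("pics/top5r.png",p); cv2.imwrite("pics/top5.png",cv2.resize(p[175:325,140:290],(600,600),interpolation=cv2.INTER_CUBIC))
E
```

```text
t: 6.15
tcp_pos: [0.4649, 0.4044, 0.1514]
orientation: [3.141, 0.018, 0.54]
contact_force: [-12.0, -8.7, 19.7]
gripper_width: 0.0108
t 6.15 tcp [0.4649 0.4044 0.1514] rpy [3.1406 0.0175 0.5402] F [-11.9832  -8.6855  19.7102] w 0.010751040649758292 q [-0.9087  0.5881  0.1724  1.9267 -0.1611  0.6574 -0.095 ]
shift cm [0.5385 0.0073 0.1279] turn [0.001  0.0175 0.0002]
```

View pics/side5.png

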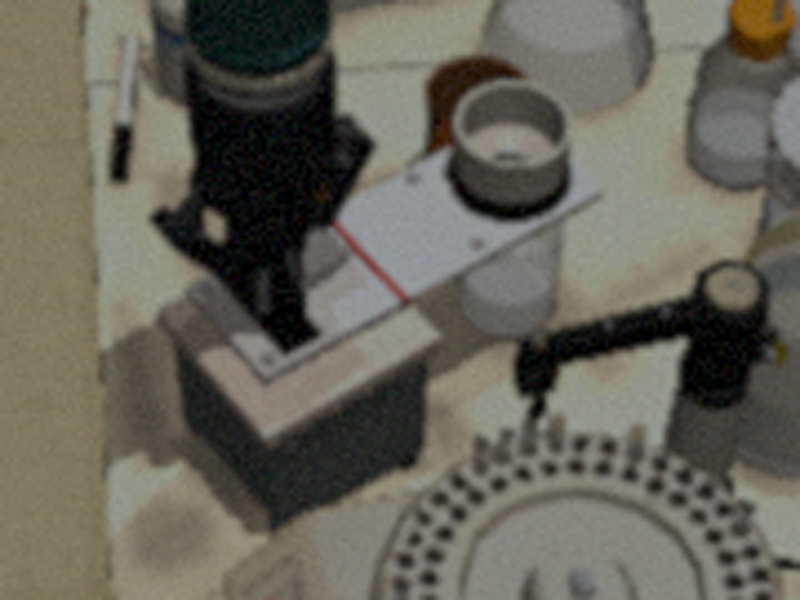

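View pics/top5.png

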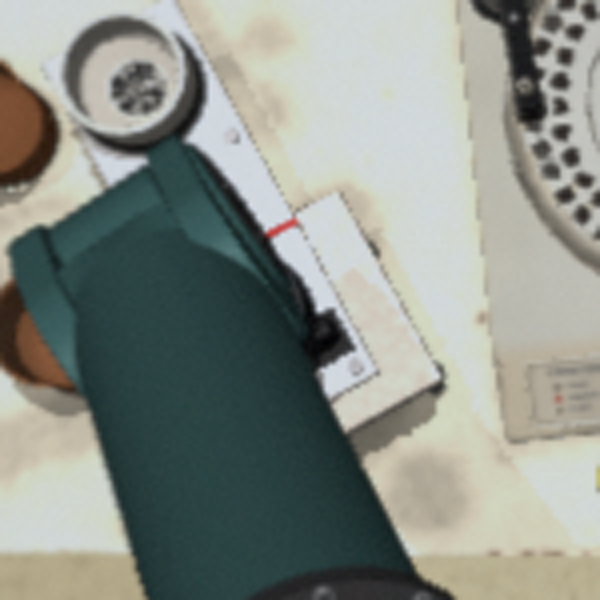

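```bash
cat > b.py <<'E'
from fit import *
z=.115
ro=[('top',[(.06,.055,z),(.06,-.055,z),(-.06,-.055,z)],zt([(165,282),(335,193),(440,380)])),
    ('side',[(-.06,-.055,z),(.06,-.055,z),(-.06,.055,z)],zs([(270,442),(443,336),(165,318)]))]
rq,e=fit([.48,.4,.53],ro);print('riser',rq,e.reshape(-1,2))
z=.123
po=[('top',[(-.12,-.04,z),(-.025,-.04,z)],zt([(378,374),(296,222)])),
    ('side',[(-.12,-.04,z),(.12,-.04,z),(-.025,-.04,z)],zs([(268,380),(603,190),(406,302)]))]
pq,e=fit([.52,.44,.54],po);print('plate',pq,e.reshape(-1,2))
def rel(P):
    v=P[:2]-np.array(rq[:2]);c,s=np.cos(rq[2]),np.sin(rq[2]);return np.array([c*v[0]+s*v[1]-.06,-s*v[0]+c*v[1]])
print('mark',rel(W(pq,[(-.025,0,.115)])[0]),'yaw rel',pq[2]-rq[2],'spout',rel(W(pq,[(.08,0,.1)])[0]),'beaker',rel(np.array([.615,.4945])),'handle',W(pq,[(-.09,0,.15)])[0])
for n in('top','side'):
    ed=ray(n,zt([(335,193)]) if n=='top' else zs([(443,336)]),.115)[0]
    ln=ray(n,zt([(296,222)]) if n=='top' else zs([(406,302)]),.123)[0]
    d=np.array([np.cos(rq[2]),np.sin(rq[2])]);print(n,'line minus edge along x',(ln-ed)[:2]@d)
E
python3 b.py
```

```text
riser [0.4806 0.3986 0.5461] [[-1.5621  0.3694]
 [ 0.5514 -1.8405]
 [ 0.8334 -1.2732]
 [-0.7828 -0.1129]
 [ 0.0367  0.6734]
 [-2.1452 -0.9997]]
plate [0.5405 0.451  0.5405] [[ 0.0246 -0.6651]
 [-0.358  -0.5834]
 [-1.1886  0.4347]
 [ 0.2321 -0.0573]
 [-0.7205  0.2413]]
mark [-0.0066  0.0138] yaw rel -0.005598295775993356 spout [0.0984 0.0132] beaker [0.1046 0.0121] handle [0.4633 0.4047 0.15  ]
top line minus edge along x -0.005370237436556364
side line minus edge along x -0.006162666442835823
```

Both cameras put the line 5–6.6 mm short of the edge, and the laterals and yaw are good. I'll add about 6 mm.

```bash
python3 -m crank '[[[1,0.2,0,0,0,0,0],[1,0.4,0,0,0,0,0],[1,0.6,0,0,0,0,0],[1,0.6,0,0,0,0,0],[1,0.6,0,0,0,0,0],[1,0.6,0,0,0,0,0],[1,0.6,0,0,0,0,0],[1,0.6,0,0,0,0,0]]]' 80; python3 go.py .4695 .4071 .1500 .54
python3 - <<'E'
from rig import camera
import cv2
p,d=camera("side"); cv2.imwrite("pics/side6r.png",p);cv2.imwrite("pics/side6.png",cv2.resize(p[110:245,230:410],(800,600),interpolation=cv2.INTER_CUBIC))
p,d=camera("top"); cv2.imwrite("pics/top6r.png",p); cv2.imwrite("pics/top6.png",cv2.resize(p[175:325,140:290],(600,600),interpolation=cv2.INTER_CUBIC))
E
```

```text
t: 7.05
tcp_pos: [0.4696, 0.4075, 0.1515]
orientation: [3.141, 0.018, 0.54]
contact_force: [-12.4, -9.1, 20.4]
gripper_width: 0.0108
t 7.05 tcp [0.4696 0.4075 0.1515] rpy [3.1408 0.0184 0.5404] F [-12.4349  -9.1485  20.4014] w 0.010759632104132768 q [-0.906   0.594   0.1722  1.9133 -0.1613  0.6657 -0.0934]
shift cm [-0.0271  0.0342  0.1465] turn [0.0008 0.0184 0.0004]
```

View pics/side6.png

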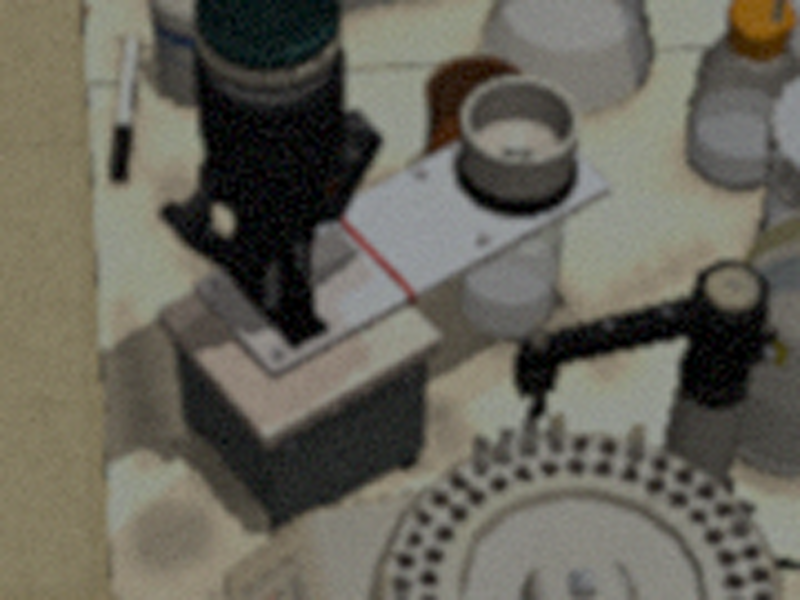

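View pics/top6.png

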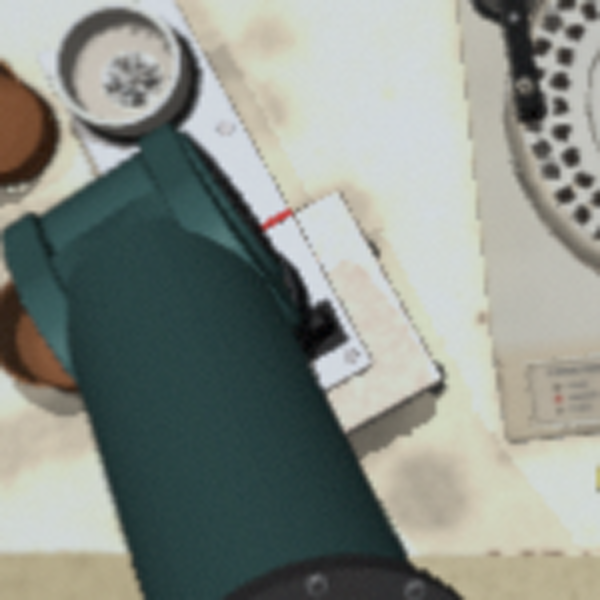

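```bash
sed -e 's/(378,374),(296,222)/(370,358),(292,212)/; s/(268,380),(603,190),(406,302)/(278,374),(609,188),(415,297)/; s/zt(\[(296,222)\])/zt([(292,212)])/; s/zs(\[(406,302)\])/zs([(415,297)])/' b.py > c.py; cat >> c.py <<'E'
t=np.linspace(0,2*np.pi,60)
for n in('top','side'):
    im=cv2.imread(f'pics/{n}6r.png');x0,y0,x1,y1=(120,165,290,325) if n=='top' else (230,110,410,245);S=4
    big=cv2.resize(im[y0:y1,x0:x1],None,fx=S,fy=S,interpolation=cv2.INTER_CUBIC)
    def pl(P,c,cl=True):
        px=((proj(n,P)-[x0,y0]+.375)*S).astype(int);cv2.polylines(big,[px],cl,c,1)
    a,b=.06,.055
    pl(W(rq,[(a,b,.115),(a,-b,.115),(-a,-b,.115),(-a,b,.115)]),(0,160,0))
    pl(W(pq,[(.12,.04,z),(.12,-.04,z),(-.12,-.04,z),(-.12,.04,z)]),(255,0,0))
    pl(W(pq,[(-.025,.04,z),(-.025,-.04,z)]),(255,255,0))
    f=W(pq,[(.08,0,.159)])[0];pl(np.c_[f[0]+.034*np.cos(t),f[1]+.034*np.sin(t),0*t+.159],(0,255,255))
    for hy in(0,.085): pl(np.c_[.615+.031*np.cos(t),.4945+.031*np.sin(t),0*t+hy],(255,0,255))
    cv2.imwrite(f'pics/{n}_ov6.png',big)
E
python3 c.py
```

```text
riser [0.4806 0.3986 0.5461] [[-1.5621  0.3694]
 [ 0.5514 -1.8405]
 [ 0.8334 -1.2732]
 [-0.7828 -0.1129]
 [ 0.0367  0.6734]
 [-2.1452 -0.9997]]
plate [0.5468 0.4543 0.5396] [[ 0.5807  0.4218]
 [-0.7501 -0.9792]
 [-0.9641  0.5094]
 [ 1.1417 -0.6843]
 [-0.3629  0.1744]]
mark [0.0005 0.0134] yaw rel -0.006550927154115094 spout [0.1055 0.0127] beaker [0.1046 0.0121] handle [0.4696 0.4081 0.15  ]
top line minus edge along x 0.0005309046468998486
side line minus edge along x 7.816398675643716e-05
```

View pics/side_ov6.png

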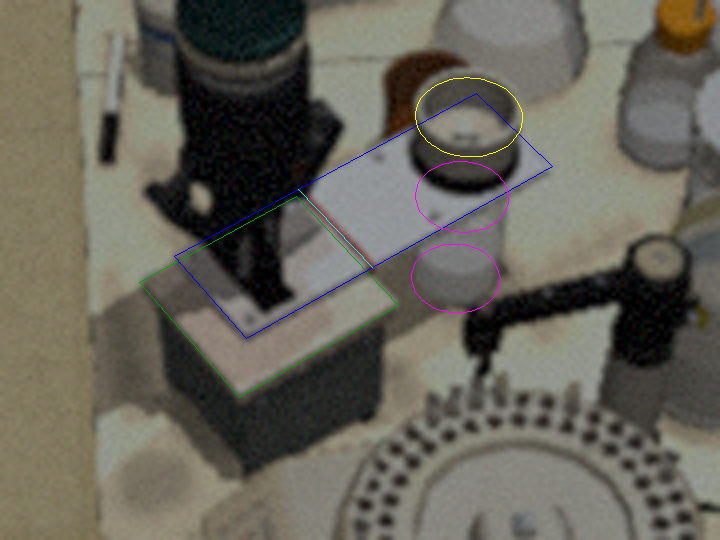

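View pics/top_ov6.png

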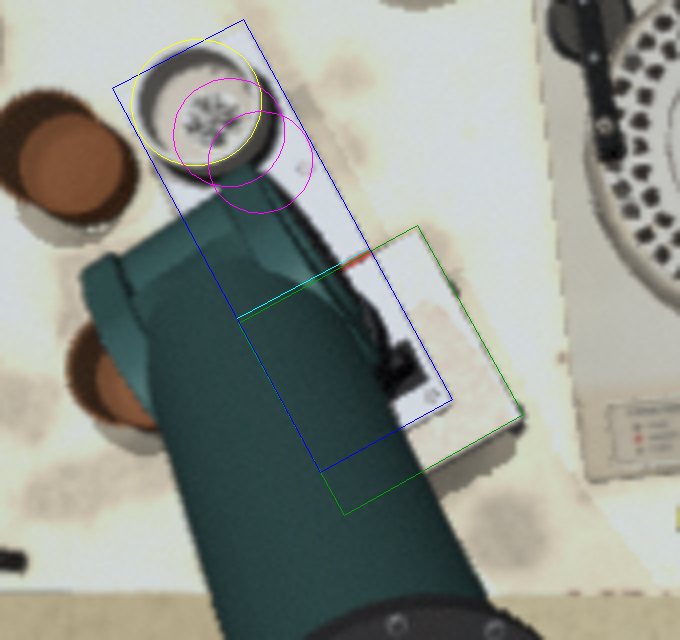

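```bash
python3 - <<'E'
from rig import observe,robot
o=observe();print(o['t'],o['tcp_pos'],abs(o['dq']).max(),o['contact_force'],o['gripper_width'])
print(robot.finish_job())
o=observe();print(o['t'],o['tcp_pos'],o['contact_force'])
E
```

```text
7.15 [0.46958249 0.40754189 0.15144936] 0.001665734772256756 [-13.73259544  -9.68158113  19.79972804] 0.010564661115220865
the job is handed in; nothing more can be done
None
the job is handed in; nothing more can be done
```

I gripped the plate's fin, slid the plate outward about 84 mm while turning it 0.13 rad to square it, and handed the job in at about 7.2 s, still holding it. No verdict is given, so the result rests on my last camera checks.

| Check | Last measurement | Limit |
|---|---|---|
| Red line to riser edge | 0 to 0.5 mm, both cameras agree | 6 mm |
| Squareness to the edge | about 0.007 rad off | 0.1 rad |
| Spout to beaker axis | about 1 mm off by my estimate | 14 mm |

- **Spout and beaker:** My drawn outlines of the funnel and beaker sat about 2 pixels (roughly 3 mm) off in places, so the true spout distance could be a few mm more.
- **Level:** I did not measure the plate's tilt directly. The tool leans 0.018 rad, and the plate should be no more tilted than that (limit 0.06).
- **Hold:** The arm was still, with the grip set to 80 N and about 20 N of downward push. The drag makes it lag its target by about 9 mm, and it keeps pushing outward with about 17 N.
- **Other things:** I saw no contact with the beaker or the bystanders, but I did not measure their positions again at the end.

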